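# Make up two specimen-mounting kits

### The job

Make up the two mounting kits from the stock standing along the far side of the bench. The blue tray gets the dark round plinth on its square pad, with the amber jar on one of its round pads and the red tin on the other (either way round); the orange tray gets the pale square plinth on its square pad and the green jar on its round pad. Stand each thing upright in the middle of its pad without ever letting a glass jar tip over, and leave the clear jar and the grey slate block where they are.

Things in the scene. Friction and masses are not known exactly. Their poses are not given: they have to be found in the camera images.
- tray_blue: Blue tray, fixed to the bench: a flat 126 x 250 mm plate 5 mm thick with a rim 4 mm wide whose top is 8 mm above the bench. Origin at the centre of its underside (on the bench); its y axis runs along the 250 mm length, z up. On its floor (5 mm above the bench) three pads are printed in a row, flat: a black square pad 80 mm wide at the origin (x = 0, y = 0), and two white round pads 66 mm in diameter centred at y = -80 mm and y = +80 mm (x = 0).
- tray_orange: Orange tray, fixed to the bench: a flat 126 x 172 mm plate 5 mm thick with a rim 4 mm wide whose top is 8 mm above the bench. Origin at the centre of its underside (on the bench); its y axis runs along the 172 mm length, z up. Two pads are printed flat on its floor (5 mm above the bench): a black square pad 80 mm wide centred at y = -40 mm and a white round pad 66 mm in diameter centred at y = +40 mm (x = 0).
- plinth_dark_c (a point): Dark brown round wooden plinth, 56 mm in diameter (50 mm over its top 9 mm), 54 mm tall; point at its centre, half-way up; z axis up along its height.
- plinth_pale_c (a point): Pale wooden square plinth, 56 x 56 mm and 54 mm tall; point at its centre, half-way up; z axis up along its height, x and y axes square to its sides.
- jar_amber_c (a point): Small amber-glass jar with a yellow cap (for glass eyes), 42 mm in diameter, 60 mm tall, cap 41 mm in diameter on the top 13 mm; point at its centre, half-way up; z axis up along its height.
- jar_green_c (a point): Small green-glass jar with a green cap (for glass eyes), 42 mm in diameter, 60 mm tall, cap 41 mm in diameter on the top 13 mm; point at its centre, half-way up; z axis up along its height.
- tin_red_c (a point): Round red tin with a red lid, 46 mm in diameter (lid 47 mm), 56 mm tall; point at its centre, half-way up; z axis up along its height.
- jar_clear_c (a point): Clear jar with a black cap, 42 mm in diameter, 60 mm tall, standing among the stock; to be left alone. Point at its centre, half-way up; z axis up along its height.
- block_slate_c (a point): Grey slate square block, 56 x 56 mm and 54 mm tall, standing among the stock; to be left alone. Point at its centre, half-way up; z axis up along its height.
Mind the look-alikes: they are no part of the job. What is shaped like the part that bears jar_amber_c but purple is not meant.

How it is judged:
By the outcome, as a careful person would: the job done as asked, in the order asked, and still so for the second after the job is handed in, with the robot touching nothing.
It also fails if it takes over 122 s, if anything falls off the work surface, if the arm or the gripper's body presses on something with over 40 N, if the wrist force passes 120 N, or if a joint passes its speed limit or range.

### The arm

A 6-joint arm with a two-finger parallel gripper is mounted at the origin on the work surface. World frame = base frame: x ahead of the robot, y to its left, z up, the work surface at z = 0. Lengths are in m, angles in rad, forces in N, time in s.
With the tool pointing down it reaches from about 0.325 to 0.75 m from the base axis. Payload 7.6 kg.
Tool frame: the origin (TCP) lies at the very end of the fingers, on their centre line; the grasp point (between the pads) lies 19 mm behind it; z points along the fingers, y is the direction in which the jaws open and shut (so a half turn about z gives the same grasp; the last joint's range is limited). The gripper opens to 85 mm and grips with 20 to 120 N. Pads are 22 mm wide; open, the fingers measure 114 mm over their backs; the gripper's body (76 mm by 85 mm) begins 54 mm behind the grasp point. The pads swing forward as they close: fully open they stand 13 mm farther back than shut.
Start: joints at [-1.194, 0.052, 1.401, -0, 1.689, -0.07], TCP at [0.227, -0.473, 0.231] pointing down, gripper open.
Joint ranges: [-2.9, 2.9], [-0.91, 2.17], [0.12, 2.37], [-1.06, 4.2], [0.26, 2.73], [-2.93, 2.93]. Speed limits (rad/s): [2.57, 2.57, 3.01, 3.14, 3.14, 3.14].

### API

Orientations are given as [roll, pitch, yaw] about the fixed x, y, z axes, in that order (R = Rz(yaw) Ry(pitch) Rx(roll)).
In Python, from rig import env, cams, models gives the robot as it stands.
- The arm moves only by the tool drive_tool, never from a script. Its argument "targets" is a list that holds one entry, the list of rows, each a list of 5 numbers: the shift along the tool's x, y, z in cm, then the turn about the tool's z in rad, then the finger opening in cm, from 0 to 8.54. A call has 1 to 12 rows; each row is the pose to reach, as a shift and turn from the pose measured when the call began, along the tool's axes at that moment; what a row does not reach only later rows make up. A row lasts 1/8 s, in which the tool goes at most 62.5 mm and 10.7 degrees, less where a joint would pass 70% of its speed; a pose out of reach is approached as far as the arm can. A call with a gripper value outside its range is refused whole. The fingers move at their own pace and stop on an object; "newtons" is the grip in N (left out, the last holds). Time passes only in rows, so rows that repeat a pose let the fingers close. It gives the time, the measured TCP pose, the force and the opening at its end, in the units of the state.
- env.read_state(): the state, without advancing time (a new reading comes with each control period).
- cams.get_image(name): name is "side" or "top"; returns a dict with "pixels" (400x640x3 uint8, red, green, blue), "range_z" (400x640 float32, m along the optical axis (not along the pixel's ray), 0 where there is no reading), "K" (3x3 intrinsics, pixels), "T" (4x4, takes a point from camera to world coordinates). Camera axes: x right, y down, z forward; pixel columns grow to the right and rows downward; lengths in m; the calibration is good to about 2 mm. A picture is of the moment at which its call begins.
- env.hand_in(): hands the job in, once; it reports no verdict.
Trained networks look in a picture, given as the dict that the camera call returned (one of the last four; its "shot" number tells which), for a name from the list of things; names that differ only in an ending like _2 or _b are one class to them, and where a whole thing is asked for, a point or a joint stands for the part that bears it (a point fixed in the world has none). Each returns a list of dicts, best first, with "p" (0 to 1); they miss things now and then, are a little off and sometimes report something else, mostly with a low value. They report only what shows in the picture. A call takes as long as a camera call. They do not tell look-alikes from the thing itself.
- models.regions_of(picture, thing): "region" (400x640 bool, what is visible of it) and "pixel" ([row, column] in pixels, amid what is visible of it).
- models.place_of(picture, thing): "pixel" ([row, column] in pixels: a listed point, or the origin of a listed thing).
The state is a dict: "time": time; "qpos": joint angles; "qd": joint speeds; "tau": joint torques, N m; "ee_pos": TCP position; "tcp_rot": TCP orientation; "wrist_force": force on the tool from outside, world axes, zero at the start; "moment": the same for the moment, N m; "opening": opening from 0.0 (shut) to 1.0 (fully open).
Only numpy, scipy, OpenCV 4.12 (cv2) and the standard library are available. Lean on these libraries where they do the work, as an engineer would, in place of code of your own. Each camera call takes 0.05 s, during which the arm holds its last target.

## Working session

There is one attempt and no reset: what is moved stays moved. The work goes in short steps, Python scripts to look and compute and a tool call to move; the robot and the scene stay as the last step left them, time stands still between calls to the robot, and variables do not carry over. Pictures are saved under pics/ and viewed, and the job is handed in when it is done.

Besides the shell and the picture viewer there is one more tool, called after "Emit:" as name(argument=value, ...), one argument or row to a line, values as JSON. drive_tool: Moves the arm, as the interface text tells. Its arguments: {"type":"object","properties":{"targets":{"type":"array"},"newtons":{"type":"number"}},"required":["targets"]}

```bash
ls; mkdir -p pics; python3 - <<'E'
from rig import env,cams,models
import cv2,numpy as np
s=env.read_state();print(s)
for n in("side","top"):
    d=cams.get_image(n);cv2.imwrite(f"pics/{n}0.png",d["pixels"][:,:,::-1]);print(n,d["K"],d["T"])
E
```

```text
pics
{'time': 0.0, 'qpos': array([-1.19434758e+00,  5.27858267e-02,  1.40172142e+00,  6.88570887e-06,
        1.68862002e+00, -7.02999076e-02]), 'qd': array([-0.00048045, -0.0007679 ,  0.00094464,  0.00259978,  0.00149155,
       -0.0011764 ]), 'tau': array([-7.51539501e-04, -3.81668150e+01, -3.60190845e+01,  2.89734419e-05,
        6.12533593e-03, -1.45869929e-07]), 'ee_pos': array([ 0.22672844, -0.4731788 ,  0.23050076]), 'tcp_rot': array([-3.14006230e+00, -1.14617192e-04,  4.46749370e-01]), 'wrist_force': array([ 0.56317066,  0.46160076, -0.16925161]), 'moment': array([-0.00037189,  0.00151109,  0.00010931]), 'opening': 1.0012831951980408}
side [[396.95383142   0.         318.6188499 ]
 [  0.         396.95383142 207.25511231]
 [  0.           0.           1.        ]] [[-0.85086298 -0.34867767  0.39300899  0.18466932]
 [-0.52518644  0.58516607 -0.6178672   0.62827989]
 [-0.01453903 -0.73212332 -0.68101693  0.73463304]
 [ 0.          0.          0.          1.        ]]
top [[390.00813458   0.         327.47791283]
 [  0.         390.00813458 196.64975562]
 [  0.           0.           1.        ]] [[ 0.02619196 -0.98603733  0.16445171  0.4267515 ]
 [-0.99962482 -0.0271528  -0.00359705 -0.01424901]
 [ 0.00801215 -0.1642958  -0.98637858  1.00288531]
 [ 0.          0.          0.          1.        ]]
```

View pics/top0.png

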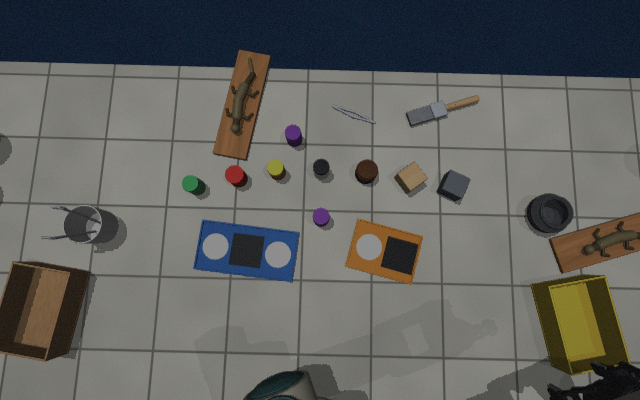

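View pics/side0.png

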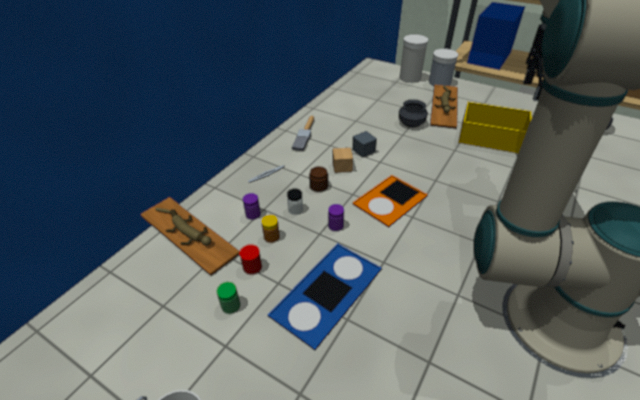

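Top view: the stock row runs green (193,185), red (236,176), amber (276,170), clear (321,167), dark plinth (367,171), pale plinth (411,178), slate (453,186). Purple look-alikes stand at (293,135) and (321,217). The blue tray is at (247,250) and the orange one at (384,251). Next I'll measure positions.

```bash
cat > h.py <<'E'
from rig import env,cams,models
import cv2,numpy as np
H=dict(plinth_dark_c=.054,plinth_pale_c=.054,jar_amber_c=.06,jar_green_c=.06,tin_red_c=.056,jar_clear_c=.06,block_slate_c=.054,tray_blue=0,tray_orange=0)
def ray(d,px,z):
    r,c=px; v=d["T"][:3,:3]@(np.linalg.inv(d["K"])@[c,r,1]); o=d["T"][:3,3]; return o+v*(z-o[2])/v[2]
def cloud(d,m):
    r,c=np.nonzero(m&(d["range_z"]>0)); Z=d["range_z"][r,c]
    P=np.linalg.inv(d["K"])@np.c_[c,r,np.ones(len(r))].T*Z
    return (d["T"][:3,:3]@P).T+d["T"][:3,3]
def look(n,things,k=4,zoff=0):
    d=cams.get_image(n)
    for t in things:
        zc=H[t]/2+zoff if H[t] else 0.0
        for q in models.place_of(d,t)[:k]:
            print(n,t,"place",np.round(q["pixel"],1),round(q["p"],2),np.round(ray(d,q["pixel"],zc),4))
        for q in models.regions_of(d,t)[:k]:
            P=cloud(d,q["region"]); 
            if len(P)<5: continue
            zt=np.percentile(P[:,2],90)
            T=P[P[:,2]>zt-.006]
            (c,sz,a)=cv2.minAreaRect((T[:,:2]*1000).astype(np.float32))
            print("   region",np.round(q["pixel"]),round(q["p"],2),q["region"].sum(),"top z",round(zt,4),"rect c",np.round(c,1),np.round(sz,1),round(a,1),"med",np.round(T[:,:2].mean(0)*1000,1))
    return d
E
python3 - <<'E'
from h import *
for n in("top","side"): look(n,H)
E
```

```text
top plinth_dark_c place [170.3 366.8] 0.58 [ 0.6608 -0.1169  0.027 ]
   region [172. 364.] 0.63 433 top z 0.0562 rect c [ 658.6 -114.7] [48.4 48.7] 21.3 med [ 658.3 -115. ]
   region [176. 236.] 0.23 357 top z 0.0578 rect c [635.6 214.7] [44.1 43.6] 46.8 med [635.4 214.8]
top plinth_pale_c place [176.1 407.9] 0.81 [ 0.6485 -0.2225  0.027 ]
top plinth_pale_c place [179.  238.2] 0.65 [0.6288 0.2111 0.027 ]
   region [175. 410.] 0.94 592 top z 0.0564 rect c [ 644.1 -226.5] [55.6 54.9] 37.1 med [ 643.9 -226.3]
   region [169. 277.] 0.69 301 top z 0.0617 rect c [655.4 114.1] [38.2 39.7] 56.5 med [654.8 114.6]
top jar_amber_c place [219.6 321. ] 0.7 [ 0.5303 -0.0031  0.03  ]
top jar_amber_c place [173.7 277.8] 0.68 [0.6448 0.1105 0.03  ]
top jar_amber_c place [134.5 292.4] 0.59 [0.75   0.0775 0.03  ]
   region [137. 290.] 0.78 305 top z 0.0621 rect c [746.9  74.8] [38.3 38. ] 2.8 med [746.5  75. ]
   region [216. 320.] 0.75 238 top z 0.0622 rect c [536.2  -2. ] [39.3 36.5] 1.7 med [536.9  -2.2]
   region [170. 274.] 0.66 301 top z 0.0618 rect c [655.1 114.1] [38.8 39.4] 50.6 med [655.  114
[... 2717 characters left out ...]
40.2 med [631.9 219. ]
side jar_clear_c place [201.6 295.2] 0.76 [0.6562 0.002  0.03  ]
   region [202. 293.] 0.93 403 top z 0.0609 rect c [656.6   4.1] [37.2 40.6] 3.6 med [655.7   5.2]
side block_slate_c place [145.6 367.7] 0.95 [ 0.6099 -0.3337  0.027 ]
   region [144. 365.] 0.97 517 top z 0.0547 rect c [ 622.6 -333.4] [58.1 57.7] 66.3 med [ 622.2 -330. ]
side tray_blue place [288.  330.9] 0.86 [0.4463 0.1726 0.    ]
   region [291. 325.] 0.68 5797 top z 0.0078 rect c [449.8 183.9] [256.9 130.9] 83.8 med [447.8 196.5]
side tray_orange place [204.2 388.8] 0.81 [ 0.4504 -0.1467  0.    ]
   region [203. 387.] 0.77 2075 top z 0.008 rect c [ 456.2 -161.7] [176.3 132.2] 77.3 med [ 453.6 -158.2]
```

```bash
cat > m.py <<'E'
from h import *
def rays(d,r,c,z):
    V=(d["T"][:3,:3]@(np.linalg.inv(d["K"])@np.c_[c,r,np.ones(len(r))].T)).T; o=d["T"][:3,3]
    return (o+V*((z-o[2])/V[:,2])[:,None])[:,:2]*1000
def pads(d,things=("tray_blue","tray_orange"),show=True):
    out={}
    for t in things:
        m=models.regions_of(d,t)[0]["region"].astype(np.uint8)
        m=cv2.morphologyEx(m,cv2.MORPH_CLOSE,np.ones((15,15)))
        m=cv2.erode(m,np.ones((3,3)))
        hsv=cv2.cvtColor(d["pixels"],cv2.COLOR_RGB2HSV)
        for nm,k in(("black",hsv[...,2]<60),("white",(hsv[...,1]<70)&(hsv[...,2]>100))):
            n,l,s,_=cv2.connectedComponentsWithStats((k&(m>0)).astype(np.uint8))
            for i in range(1,n):
                if s[i,4]<150: continue
                r,c=np.nonzero(l==i); X=rays(d,r,c,.005)
                R=cv2.minAreaRect(X.astype(np.float32))
                print(t,nm,s[i,4],"mean",np.round(X.mean(0),1),"rect",np.round(R[0],1),np.round(R[1],1),round(R[2],1))
def tops(d,xy0,h,rad=.045):
    # top face pixels: depth-z near max within radius
    r,c=np.nonzero(d["range_z"]>0); P=cloud(d,np.ones(d["range_z"].shape,bool))
    k=(np.hypot(P[:,0]-xy0[0],P[:,1]-xy0[1])<rad)&(abs(P[:,2]-h-.0015)<.004)
    X=rays(d,r[k],c[k],h); R=cv2.minAreaRect(X.astype(np.float32)); 
    print("  top n",k.sum(),"mean",np.round(X.mean(0),1),"rect",np.round(R[0],1),np.round(R[1],1),round(R[2],1))
O=dict(dark=((.658,-.114),.054),pale=((.643,-.225),.054),amber=((.654,.115),.06),red=((.634,.215),.056),green=((.608,.322),.06),clear=((.658,.002),.06),slate=((.625,-.335),.054))
E
python3 - <<'E'
from m import *
for n in("top","side"):
    d=cams.get_image(n);print(n);pads(d)
    for k,v in O.items(): print(k,end="");tops(d,*v)
E
```

```text
top
tray_blue black 977 mean [450.1 184.2] rect [450.6 184.2] [78.8 78.8] 84.2
tray_blue white 525 mean [458.6 263.7] rect [458.7 263.7] [65.5 60.7] 4.5
tray_blue white 536 mean [441.8 104.7] rect [441.5 104.6] [62.6 63.5] 1.5
tray_orange black 977 mean [ 447.6 -203.7] rect [ 447.9 -203.8] [78.9 78.5] 76.1
tray_orange white 522 mean [ 467.9 -126. ] rect [ 467.7 -125.6] [63.1 63.8] 1.5
dark  top n 297 mean [ 658.7 -115. ] rect [ 659.1 -115.8] [48.8 47.5] 0.8
pale  top n 453 mean [ 644.4 -227.2] rect [ 644.5 -226.9] [55.5 55.8] 36.3
amber  top n 194 mean [655.5 115.2] rect [655.6 115. ] [37.7 38.9] 47.9
red  top n 251 mean [636.2 215.7] rect [635.4 215.6] [45.8 44.6] 3.5
green  top n 188 mean [609.4 321.9] rect [609.4 321.7] [38.1 37.5] 47.7
clear  top n 193 mean [660.2   1.2] rect [659.4   1.6] [38.2 37.3] 1.6
slate  top n 465 mean [ 627.  -336.2] rect [ 627.2 -335.6] [55.8 55.8] 65.1
side
tray_blue black 1006 mean [448.5 186.1] rect [449.2 185.1] [76.1 76.7] 83.6
tray_blue white 530 mean [440.4 105.8] rect [440. 105.] [64.9 67.4] 30.1
tray_blue white 722 mean [457.1 265.3] rect [457.4 264.9] [65.9 66.5] 10.7
tray_orange black 442 mean [ 445.  -202.9] rect [ 445.4 -203.5] [73.  72.4] 76.0
tray_orange white 309 mean [ 465.2 -124.9] rect [ 465.9 -125.8] [63.1 59.8] 30.7
dark  top n 165 mean [ 655.2 -112.3] rect [ 654.8 -112. ] [47.9 51.2] 0.6
pale  top n 210 mean [ 640.8 -223.2] rect [ 640.7 -222.4] [58.4 55.6] 30.5
amber  top n 165 mean [652.3 117.8] rect [651.6 118.7] [39.1 41. ] 30.8
red  top n 269 mean [633.  218.7] rect [633.2 218.6] [45.1 46.6] 56.3
green  top n 264 mean [607.1 324.8] rect [607.  324.5] [39.8 40.1] 65.5
clear  top n 132 mean [656.9   4.1] rect [656.6   4.2] [36.5 44.1] 33.5
slate  top n 185 mean [ 623.2 -331.6] rect [ 623.3 -331.1] [57.7 58.5] 67.0
```

```bash
cat > g.py <<'E'
import sys
from rig import env
import numpy as np
def go(*tg):
    s=env.read_state(); p=s["ee_pos"]*1000; y=s["tcp_rot"][2]
    from scipy.spatial.transform import Rotation as R
    M=R.from_euler("xyz",s["tcp_rot"]).as_matrix()
    print("t",round(s["time"],2),"p",np.round(p,1),"rpy",np.round(s["tcp_rot"],4),"q",np.round(s["qpos"],2),"F",np.round(s["wrist_force"],1),"op",round(s["opening"],3))
    for X in tg:
        d=M.T@(np.array(X[:3])-p)/10
        print("row",np.round(d,2),"turn",round((y-X[3]+np.pi)%(2*np.pi)-np.pi,3))
if __name__=="__main__":
    go(*[[float(v) for v in a.split(",")] for a in sys.argv[1:]])
E
python3 g.py 657,-113.8,130,1.466 657,-113.8,8,1.466
```

```text
t 2.3 p [ 226.9 -473.5  231.3] rpy [ 3.1415 -0.      0.4468] q [-1.19  0.05  1.4   0.    1.69 -0.07] F [0.8 0.2 0.1] op 1.004
row [ 54.33 -13.85  10.13] turn -1.019
row [ 54.33 -13.85  22.33] turn -1.019
```

Emit:
drive_tool(
  targets=[
    [[54.3,-13.85,10.1,-1.02,8.5],[54.3,-13.85,10.1,-1.02,8.5],[54.3,-13.85,10.1,-1.02,8.5],[54.3,-13.85,10.1,-1.02,8.5],[54.3,-13.85,10.1,-1.02,8.5],[54.3,-13.85,10.1,-1.02,8.5],[54.3,-13.85,10.1,-1.02,8.5],[54.3,-13.85,10.1,-1.02,8.5],[54.3,-13.85,10.1,-1.02,8.5],[54.3,-13.85,10.1,-1.02,8.5],[54.3,-13.85,10.1,-1.02,8.5],[54.3,-13.85,10.1,-1.02,8.5]],
  ],
)

```text
time: 3.8
ee_pos: [0.6563, -0.1153, 0.1313]
tcp_rot: [3.14, 0.001, 1.465]
wrist_force: [0.4, 0.7, -0.4]
opening: 0.995
```

```bash
python3 g.py 657,-113.8,8,1.466;python3 - <<'E'
from h import *
for n in("side","top"):
    d=cams.get_image(n);cv2.imwrite(f"pics/{n}1.png",d["pixels"][:,:,::-1])
E
```

```text
t 3.8 p [ 656.3 -115.3  131.3] rpy [3.1405e+00 5.0000e-04 1.4653e+00] q [-0.23  0.5   1.07 -0.    1.57 -0.12] F [ 0.4  0.7 -0.4] op 0.995
row [ 0.16  0.04 12.33] turn -0.001
```

View pics/side1.png

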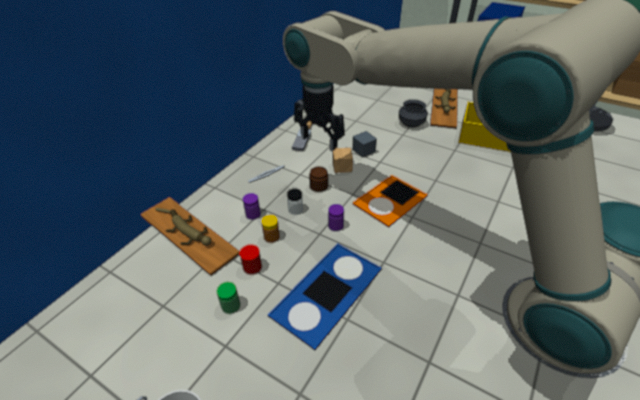

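The gripper hangs above the dark plinth (318,178), with its jaws across world x. Next I descend and grip.

Emit:
drive_tool(
  targets=[
    [[0.15,0.05,6,0,8.5],[0.15,0.05,10,0,8.5],[0.15,0.05,12.3,0,8.5],[0.15,0.05,12.3,0,8.5],[0.15,0.05,12.3,0,8.5],[0.15,0.05,12.3,0,5],[0.15,0.05,12.3,0,5],[0.15,0.05,12.3,0,5],[0.15,0.05,12.3,0,5],[0.15,0.05,12.3,0,5]],
  ],
  newtons=40,
)

```text
time: 5.15
ee_pos: [0.658, -0.1141, 0.0102]
tcp_rot: [3.138, 0.001, 1.465]
wrist_force: [-1.0, -0.7, 6.4]
opening: 0.642
```

```bash
python3 g.py 657,-113.8,120,1.466;python3 - <<'E'
from h import *
for n in("side","top"):
    d=cams.get_image(n);cv2.imwrite(f"pics/{n}2.png",d["pixels"][120:320,200:460,::-1].repeat(3,0).repeat(3,1))
E
```

```text
t 5.15 p [ 658.  -114.1   10.2] rpy [3.1377e+00 8.0000e-04 1.4650e+00] q [-0.23  0.61  1.17 -0.    1.36 -0.12] F [-1.  -0.7  6.4] op 0.642
row [ 1.000e-02 -6.000e-02 -1.098e+01] turn -0.001
```

View pics/side2.png

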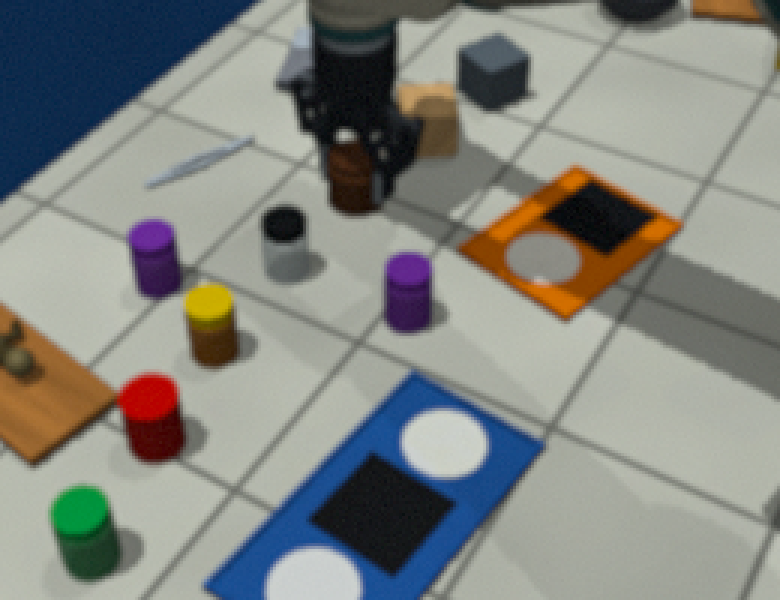

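```bash
python3 g.py 449.4,185.2,120,1.466
```

```text
t 5.25 p [ 658.  -114.1   10.2] rpy [3.1377e+00 8.0000e-04 1.4650e+00] q [-0.23  0.61  1.17 -0.    1.36 -0.12] F [-0.7  0.3  5.8] op 0.64
row [ 27.56 -23.86 -11.1 ] turn -0.001
```

Emit:
drive_tool(
  targets=[
    [[0,0,-5,0,5],[0,0,-11,0,5],[0,0,-11,0,5],[0,0,-11,0,5]],
  ],
)

```text
time: 5.75
ee_pos: [0.6572, -0.1139, 0.1194]
tcp_rot: [3.139, 0.001, 1.465]
wrist_force: [0.3, 0.9, -3.1]
opening: 0.639
```

```bash
python3 g.py 449.4,185.2,120,1.466;
```

```text
t 5.75 p [ 657.2 -113.9  119.4] rpy [3.1387e+00 7.0000e-04 1.4651e+00] q [-0.23  0.51  1.08 -0.    1.55 -0.12] F [ 0.3  0.9 -3.1] op 0.639
row [ 27.55 -23.82  -0.15] turn -0.001
```

Emit:
drive_tool(
  targets=[
    [[5,-4.3,0,0,5],[10,-8.6,0,0,5],[15,-13,0,0,5],[20,-17.3,0,0,5],[25,-21.6,0,0,5],[27.55,-23.8,0,0,5],[27.55,-23.8,0,0,5],[27.55,-23.8,0,0,5],[27.55,-23.8,0,0,5]],
  ],
)

```text
time: 6.88
ee_pos: [0.4498, 0.1842, 0.1177]
tcp_rot: [3.14, 0.001, 1.464]
wrist_force: [-0.0, -1.1, -0.9]
opening: 0.639
```

```bash
python3 g.py 449.4,185.2,15.5,1.466;python3 - <<'E'
from h import *
for n in("side","top"):
    d=cams.get_image(n);cv2.imwrite(f"pics/{n}3.png",d["pixels"][120:320,170:430,::-1].repeat(3,0).repeat(3,1))
E
```

```text
t 6.88 p [449.8 184.2 117.7] rpy [3.1400e+00 1.5000e-03 1.4636e+00] q [ 0.31  0.01  1.67 -0.    1.46  0.42] F [-0.  -1.1 -0.9] op 0.639
row [ 0.11 -0.07 10.22] turn -0.002
```

View pics/side3.png

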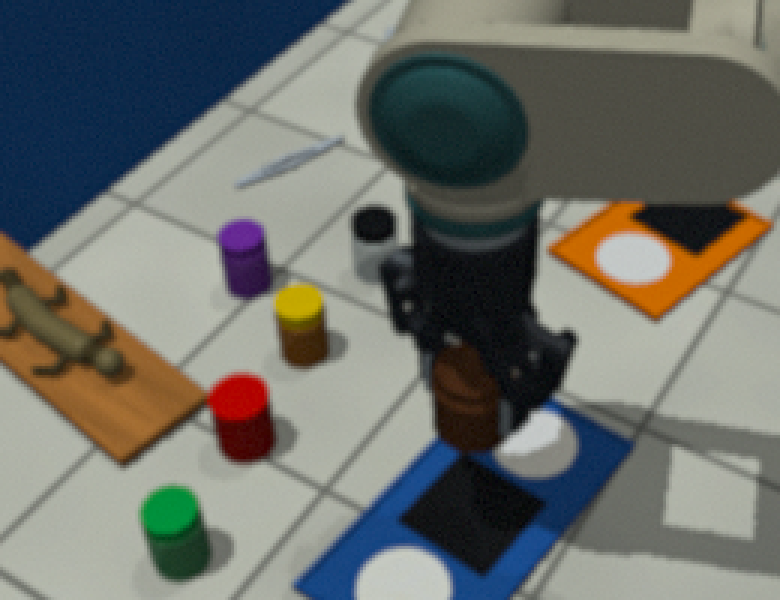

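Emit:
drive_tool(
  targets=[
    [[0.1,-0.05,5,0,5],[0.1,-0.05,8.5,0,5],[0.1,-0.05,9.7,0,5],[0.1,-0.05,10,0,5],[0.1,-0.05,10.15,0,5],[0.1,-0.05,10.15,0,5],[0.1,-0.05,10.15,0,5]],
  ],
)

```text
time: 7.85
ee_pos: [0.4503, 0.1854, 0.0174]
tcp_rot: [3.138, 0.0, 1.463]
wrist_force: [-0.9, -0.2, -0.4]
opening: 0.638
```

```bash
python3 g.py 449.4,185.2,15.2,1.466
```

```text
t 7.85 p [450.3 185.4  17.4] rpy [3.1381e+00 4.0000e-04 1.4634e+00] q [ 0.32  0.14  1.76 -0.    1.24  0.42] F [-0.9 -0.2 -0.4] op 0.638
row [-0.03 -0.08  0.22] turn -0.003
```

Emit:
drive_tool(
  targets=[
    [[0,-0.05,0.2,0,5],[0,-0.05,0.25,0,5],[0,-0.05,0.25,0,5]],
  ],
)

```text
time: 8.22
ee_pos: [0.4498, 0.1855, 0.0151]
tcp_rot: [3.138, 0.0, 1.463]
wrist_force: [-1.5, -1.1, 2.7]
opening: 0.641
```

```bash
python3 g.py 449.4,185.2,120,1.466
```

```text
t 8.22 p [449.8 185.5  15.1] rpy [3.1380e+00 4.0000e-04 1.4634e+00] q [ 0.32  0.14  1.76 -0.    1.24  0.42] F [-1.5 -1.1  2.7] op 0.641
row [ -0.04   0.   -10.49] turn -0.003
```

Contact felt (+2.7 N). Release, rise.

Emit:
drive_tool(
  targets=[
    [[0,0,0,0,8.5],[0,0,0,0,8.5],[0,0,0,0,8.5],[0,0,0,0,8.5],[0,0,-5,0,8.5],[0,0,-10.5,0,8.5],[0,0,-10.5,0,8.5],[0,0,-10.5,0,8.5]],
  ],
)

```text
time: 9.22
ee_pos: [0.4492, 0.1855, 0.1196]
tcp_rot: [3.138, 0.001, 1.464]
wrist_force: [-0.4, -0.9, -0.8]
opening: 0.995
```

```bash
python3 g.py 653.7,116.6,120,1.466
```

```text
t 9.22 p [449.2 185.5 119.6] rpy [3.1384e+00 6.0000e-04 1.4635e+00] q [ 0.32  0.01  1.67 -0.    1.46  0.42] F [-0.4 -0.9 -0.8] op 0.995
row [-4.66 21.07  0.03] turn -0.002
```

Emit:
drive_tool(
  targets=[
    [[-1.3,5.8,0,0,8.5],[-2.6,11.6,0,0,8.5],[-3.9,17.4,0,0,8.5],[-4.65,21.05,0,0,8.5],[-4.65,21.05,0,0,8.5],[-4.65,21.05,0,0,8.5],[-4.65,21.05,0,0,8.5]],
  ],
)

```text
time: 10.1
ee_pos: [0.6526, 0.1173, 0.1201]
tcp_rot: [3.139, 0.001, 1.464]
wrist_force: [0.3, 0.5, -0.8]
opening: 0.993
```

```bash
python3 g.py 653.7,116.6,8,1.466;python3 - <<'E'
from m import *
for n in("side","top"):
    d=cams.get_image(n);cv2.imwrite(f"pics/{n}4.png",d["pixels"][120:320,170:430,::-1].repeat(3,0).repeat(3,1))
    pads(d,["tray_blue"]);tops(d,(.4494,.1852),.059)
E
```

```text
t 10.1 p [652.6 117.3 120.1] rpy [3.1392e+00 6.0000e-04 1.4644e+00] q [ 0.12  0.49  1.1  -0.    1.55  0.23] F [ 0.3  0.5 -0.8] op 0.993
row [-0.05  0.09 11.21] turn -0.002
tray_blue black 404 mean [440.1 198.4] rect [449.2 185.3] [76.2 77. ] 84.1
tray_blue white 493 mean [439.3 103.9] rect [439.4 102.7] [63.3 66.9] 62.7
tray_blue white 735 mean [457.1 265.2] rect [457.5 264.5] [66.8 66.3] 31.2
  top n 364 mean [447.9 187.2] rect [447.3 187.8] [46.6 49.4] 31.0
tray_blue white 287 mean [458.8 276.2] rect [459.1 277.9] [34.3 65.5] 88.9
  top n 0 mean [nan nan] rect [0. 0.] [0. 0.] 0.0m.py:24: RuntimeWarning: Mean of empty slice.
  print("  top n",k.sum(),"mean",np.round(X.mean(0),1),"rect",np.round(R[0],1),np.round(R[1],1),round(R[2],1))
  ret = um.true_divide(
```

View pics/top4.png

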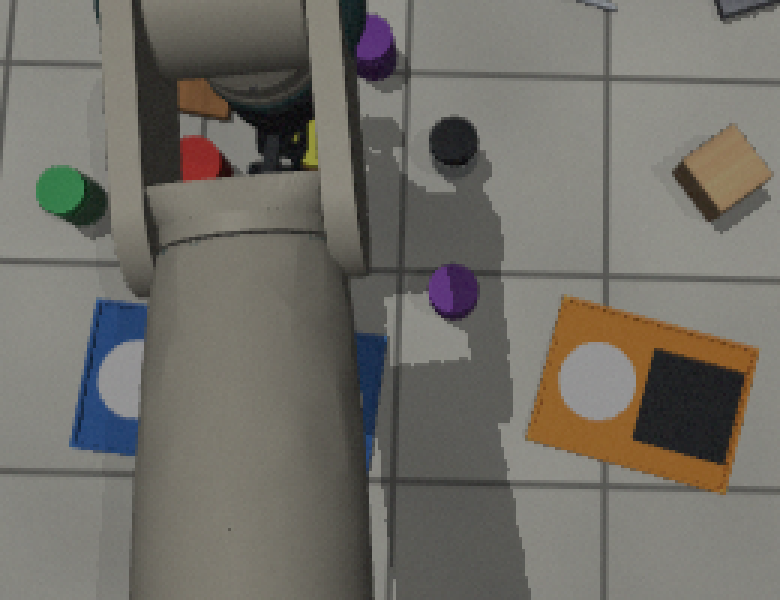

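View pics/side4.png

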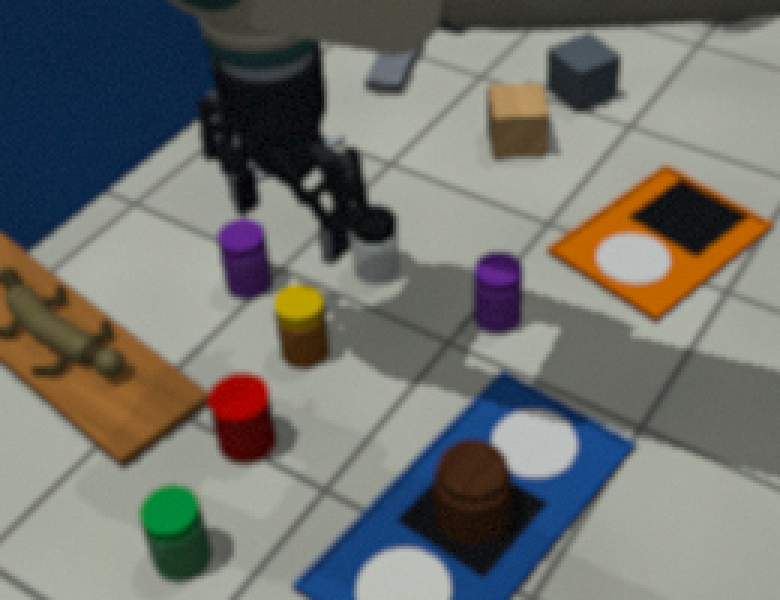

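Emit:
drive_tool(
  targets=[
    [[-0.1,0.1,6,0,8.5],[-0.1,0.1,10,0,8.5],[-0.1,0.1,11.2,0,8.5],[-0.1,0.1,11.2,0,8.5],[-0.1,0.1,11.2,0,6],[-0.1,0.1,11.2,0,3.5],[-0.1,0.1,11.2,0,3.5],[-0.1,0.1,11.2,0,3.5],[-0.1,0.1,11.2,0,3.5],[-0.1,0.1,11.2,0,3.5]],
  ],
  newtons=30,
)

```text
time: 11.55
ee_pos: [0.6554, 0.1161, 0.0107]
tcp_rot: [3.135, -0.0, 1.464]
wrist_force: [-0.6, 0.5, 5.5]
opening: 0.487
```

```bash
python3 g.py 441.1,105.2,120,1.466;python3 - <<'E'
from m import *
for n in("side",):
    d=cams.get_image(n);cv2.imwrite(f"pics/{n}5.png",d["pixels"][120:320,170:430,::-1].repeat(3,0).repeat(3,1))
E
```

```text
t 11.55 p [655.4 116.1  10.7] rpy [ 3.1352e+00 -2.0000e-04  1.4641e+00] q [ 0.12  0.6   1.18 -0.    1.36  0.23] F [-0.6  0.5  5.5] op 0.487
row [ -3.36 -21.12 -11.07] turn -0.002
```

View pics/side5.png

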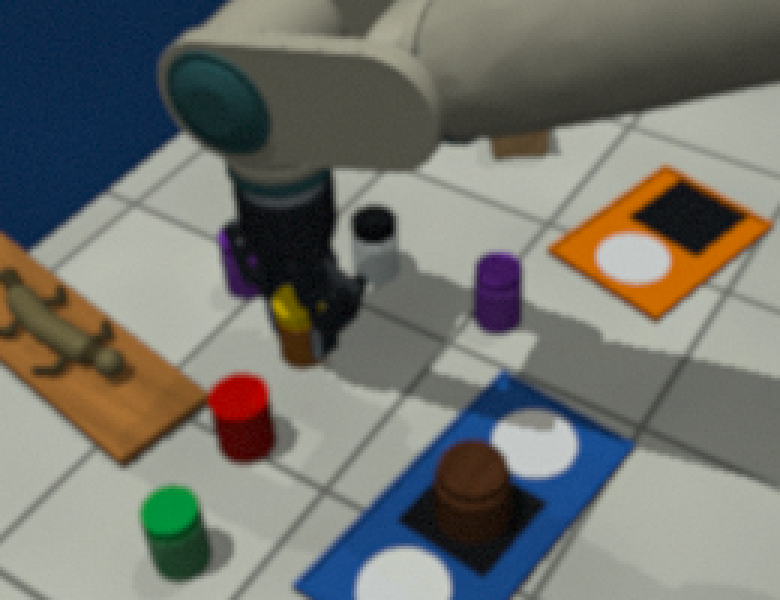

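Emit:
drive_tool(
  targets=[
    [[0,0,-4,0,3.5],[0,0,-8,0,3.5],[0,0,-11,0,3.5],[0,0,-11,0,3.5]],
  ],
)

```text
time: 12.1
ee_pos: [0.6561, 0.1163, 0.124]
tcp_rot: [3.129, -0.002, 1.464]
wrist_force: [-0.0, -0.8, -2.0]
opening: 0.479
```

```bash
python3 g.py 441.1,105.2,120,1.466
```

```text
t 12.1 p [656.1 116.3 124. ] rpy [ 3.1295e+00 -1.5000e-03  1.4641e+00] q [ 0.12  0.49  1.09 -0.    1.55  0.23] F [-0.  -0.8 -2. ] op 0.479
row [ -3.39 -21.26   0.14] turn -0.002
```

Emit:
drive_tool(
  targets=[
    [[-0.8,-5,0,0,3.5],[-1.6,-10,0,0,3.5],[-2.4,-15,0,0,3.5],[-3.2,-19.5,0.1,0,3.5],[-3.4,-21.25,0.1,0,3.5],[-3.4,-21.25,0.1,0,3.5],[-3.4,-21.25,0.1,0,3.5]],
  ],
)

```text
time: 12.98
ee_pos: [0.4415, 0.1051, 0.1198]
tcp_rot: [3.13, -0.001, 1.464]
wrist_force: [0.7, -0.7, -0.9]
opening: 0.478
```

```bash
python3 g.py 441.1,105.2,16,1.466;python3 - <<'E'
from m import *
for n in("side",):
    d=cams.get_image(n);cv2.imwrite(f"pics/{n}6.png",d["pixels"][120:320,170:430,::-1].repeat(3,0).repeat(3,1))
E
```

```text
t 12.97 p [441.5 105.1 119.8] rpy [ 3.1301e+00 -1.3000e-03  1.4640e+00] q [ 0.15 -0.09  1.77 -0.    1.45  0.26] F [ 0.7 -0.7 -0.9] op 0.478
row [-1.000e-02 -1.600e-01  1.038e+01] turn -0.002
```

View pics/side6.png

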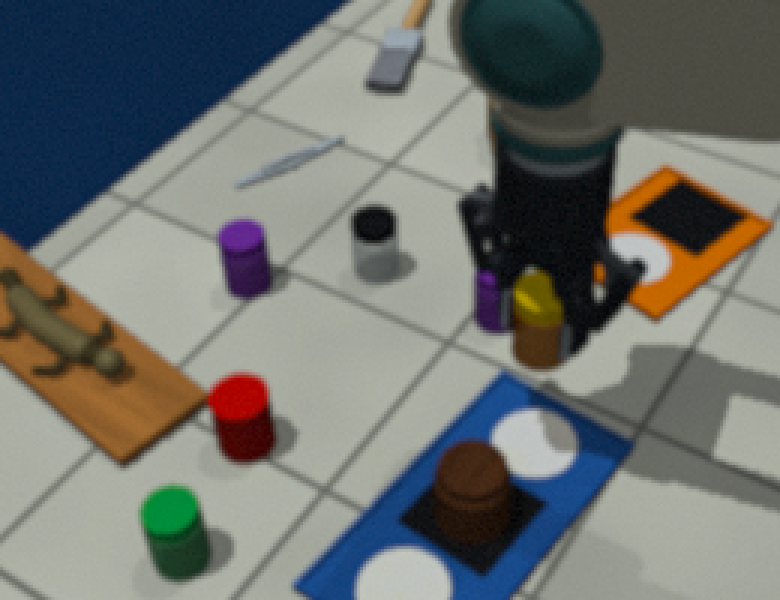

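Emit:
drive_tool(
  targets=[
    [[0,-0.15,5,0,3.5],[0,-0.15,8.5,0,3.5],[0,-0.15,9.8,0,3.5],[0,-0.15,10.15,0,3.5],[0,-0.15,10.3,0,3.5],[0,-0.15,10.3,0,3.5]],
  ],
)

```text
time: 13.78
ee_pos: [0.4422, 0.1054, 0.018]
tcp_rot: [3.128, -0.002, 1.464]
wrist_force: [0.0, -0.0, -0.8]
opening: 0.483
```

```bash
python3 g.py 441.1,105.2,15.5,1.466
```

```text
t 13.78 p [442.2 105.4  18. ] rpy [ 3.1280e+00 -1.9000e-03  1.4639e+00] q [ 0.15  0.04  1.86 -0.    1.23  0.26] F [ 0.  -0.  -0.8] op 0.483
row [-0.03 -0.11  0.25] turn -0.002
```

Emit:
drive_tool(
  targets=[
    [[0,-0.1,0.2,0,3.5],[0,-0.1,0.25,0,3.5],[0,-0.1,0.25,0,3.5]],
  ],
)

```text
time: 14.15
ee_pos: [0.4414, 0.1055, 0.0158]
tcp_rot: [3.128, -0.002, 1.464]
wrist_force: [-0.3, -0.1, 1.6]
opening: 0.483
```

```bash
python3 g.py 441.1,105.2,15.5,1.466
```

```text
t 14.15 p [441.4 105.5  15.8] rpy [ 3.1275e+00 -2.1000e-03  1.4640e+00] q [ 0.15  0.04  1.86 -0.    1.22  0.26] F [-0.3 -0.1  1.6] op 0.483
row [-0.04 -0.03  0.03] turn -0.002
```

Emit:
drive_tool(
  targets=[
    [[0,0,0,0,5.5],[0,0,0,0,8.5],[0,0,0,0,8.5],[0,0,0,0,8.5],[0,0,-5,0,8.5],[0,0,-10.5,0,8.5],[3,4.1,-10.5,0,8.5],[6,8.2,-10.5,0,8.5],[9,12.3,-10.5,0,8.5],[13.15,18,-10.5,0,8.5],[13.15,18,-10.5,0,8.5],[13.15,18,-10.5,0,8.5]],
  ],
)

```text
time: 15.65
ee_pos: [0.6326, 0.2169, 0.1229]
tcp_rot: [3.129, -0.001, 1.464]
wrist_force: [-1.0, -0.1, -0.1]
opening: 0.995
```

```bash
python3 g.py 634.6,217.1,8,1.466;python3 - <<'E'
from m import *
for n in("side",):
    d=cams.get_image(n);cv2.imwrite(f"pics/{n}7.png",d["pixels"][120:320,170:430,::-1].repeat(3,0).repeat(3,1))
    tops(d,(.441,.105),.065,.03);tops(d,(.634,.217),.056)
E
```

```text
t 15.65 p [632.6 216.9 122.9] rpy [ 3.1287e+00 -1.5000e-03  1.4641e+00] q [ 0.28  0.5   1.08 -0.    1.55  0.38] F [-1.  -0.1 -0.1] op 0.995
row [ 0.02  0.05 11.49] turn -0.002
  top n 209 mean [439.7 107.3] rect [440.1 107.3] [37.7 40.9] 27.6
  top n 264 mean [633.3 218.4] rect [633.3 218.6] [45.1 46.5] 56.3
```

View pics/side7.png

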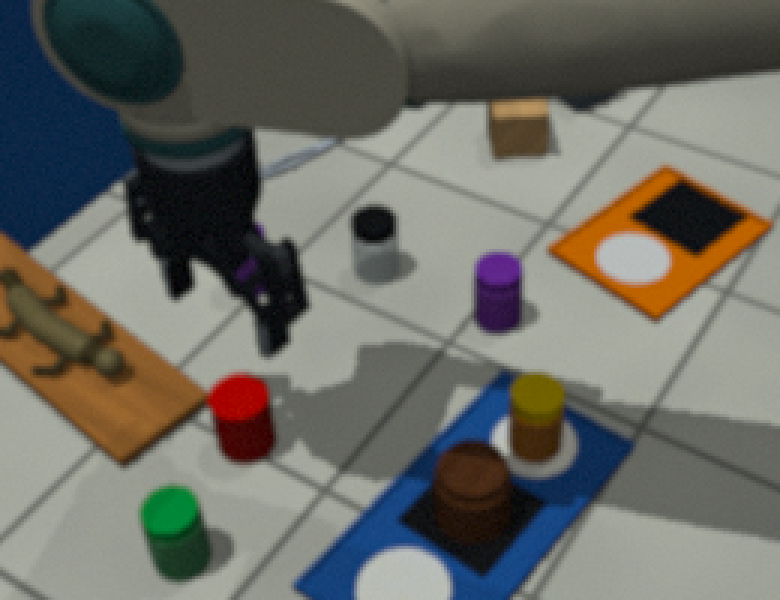

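```bash
python3 - <<'E'
from m import *
d=cams.get_image("side")
P=cloud(d,np.ones((400,640),bool))
k=(abs(P[:,0]-.70)<.05)&(abs(P[:,1]-.22)<.05)&(P[:,2]>.008)
Q=P[k]; 
for x in range(650,750,5):
    q=Q[(Q[:,0]*1000>=x)&(Q[:,0]*1000<x+5)]
    if len(q): print(x,len(q),"z",np.round(np.percentile(q[:,2],[50,98]),3),"y",np.round([q[:,1].min(),q[:,1].max()],3))
E
```

```text
650 62 z [0.307 0.449] y [0.171 0.249]
655 30 z [0.329 0.448] y [0.171 0.231]
660 20 z [0.212 0.445] y [0.174 0.23 ]
665 16 z [0.436 0.44 ] y [0.179 0.23 ]
670 136 z [0.161 0.432] y [0.183 0.23 ]
675 35 z [0.174 0.266] y [0.186 0.225]
680 14 z [0.182 0.235] y [0.206 0.224]
685 86 z [0.192 0.241] y [0.202 0.235]
690 123 z [0.018 0.243] y [0.199 0.269]
695 88 z [0.016 0.235] y [0.201 0.27 ]
700 59 z [0.015 0.213] y [0.199 0.268]
705 50 z [0.014 0.017] y [0.198 0.269]
710 47 z [0.015 0.017] y [0.198 0.27 ]
715 57 z [0.015 0.017] y [0.196 0.269]
720 44 z [0.015 0.017] y [0.194 0.27 ]
725 53 z [0.015 0.017] y [0.196 0.269]
730 47 z [0.014 0.016] y [0.194 0.27 ]
735 55 z [0.015 0.017] y [0.193 0.268]
740 45 z [0.014 0.017] y [0.191 0.268]
745 57 z [0.015 0.032] y [0.191 0.269]
```

Emit:
drive_tool(
  targets=[
    [[0,0.1,3,0,6.8],[0,0.1,3,0,6.8],[0,0.05,7,0,6.8],[0,0.05,10,0,6.8],[0,0.05,10.9,0,6.8],[0,0.05,10.9,0,6.8],[0,0.05,10.9,0,6.8],[0,0.05,10.9,0,4],[0,0.05,10.9,0,4],[0,0.05,10.9,0,4],[0,0.05,10.9,0,4],[0,0.05,10.9,0,4]],
  ],
)

```text
time: 17.25
ee_pos: [0.6351, 0.2167, 0.017]
tcp_rot: [3.125, -0.003, 1.464]
wrist_force: [-1.5, -0.1, 6.3]
opening: 0.537
```

```bash
python3 g.py 457.9,264.5,120,1.466;python3 - <<'E'
from m import *
for n in("side",):
    d=cams.get_image(n);cv2.imwrite(f"pics/{n}8.png",d["pixels"][120:320,170:430,::-1].repeat(3,0).repeat(3,1))
E
```

```text
t 17.25 p [635.1 216.7  17. ] rpy [ 3.1251e+00 -3.0000e-03  1.4636e+00] q [ 0.28  0.6   1.17 -0.    1.36  0.38] F [-1.5 -0.1  6.3] op 0.537
row [  2.89 -17.95 -10.58] turn -0.002
```

View pics/side8.png

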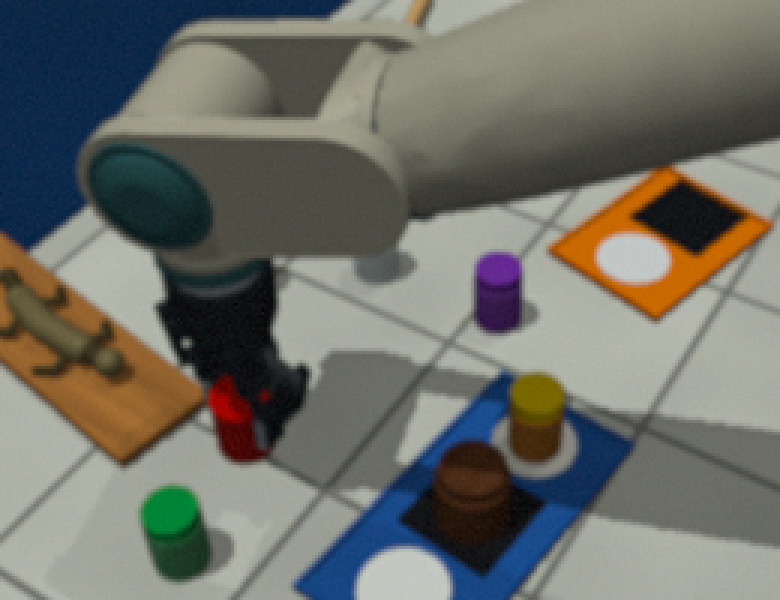

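Emit:
drive_tool(
  targets=[
    [[0,0,-4,0,4],[0,0,-8,0,4],[0,0,-10.6,0,4],[0,0,-10.6,0,4],[0.7,-4.5,-10.6,0,4],[1.4,-9,-10.6,0,4],[2.1,-13.5,-10.6,0,4],[2.9,-17.95,-10.6,0,4],[2.9,-17.95,-10.6,0,4],[2.9,-17.95,-10.6,0,4],[2.9,-17.95,-10.6,0,4]],
  ],
)

```text
time: 18.68
ee_pos: [0.4586, 0.2642, 0.1196]
tcp_rot: [3.126, -0.002, 1.463]
wrist_force: [0.6, -0.3, -1.2]
opening: 0.532
```

```bash
python3 g.py 457.9,264.5,22,1.466;python3 - <<'E'
from m import *
for n in("side",):
    d=cams.get_image(n);cv2.imwrite(f"pics/{n}9.png",d["pixels"][120:320,170:430,::-1].repeat(3,0).repeat(3,1))
E
```

```text
t 18.68 p [458.6 264.2 119.6] rpy [ 3.1256e+00 -2.5000e-03  1.4627e+00] q [ 0.46  0.12  1.56 -0.01  1.45  0.57] F [ 0.6 -0.3 -1.2] op 0.532
row [-0.   -0.23  9.75] turn -0.003
```

View pics/side9.png

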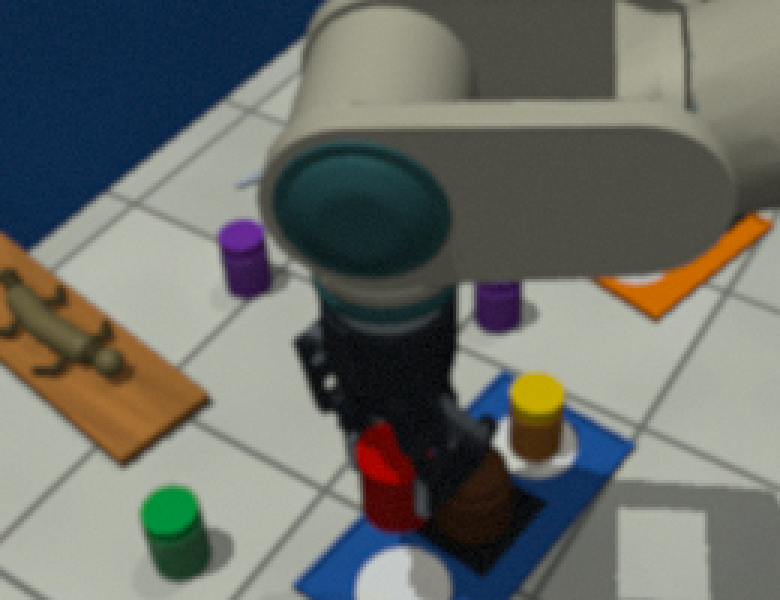

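Emit:
drive_tool(
  targets=[
    [[0,-0.2,5,0,4],[0,-0.25,8.5,0,4],[0,-0.25,9.4,0,4],[0,-0.25,9.7,0,4],[0,-0.25,9.85,0,4],[0,-0.25,9.9,0,4],[0,-0.25,9.9,0,4]],
  ],
)

```text
time: 19.6
ee_pos: [0.4587, 0.265, 0.0222]
tcp_rot: [3.123, -0.004, 1.463]
wrist_force: [-0.0, -0.5, 3.6]
opening: 0.534
```

```bash
python3 g.py 457.9,264.5,22,1.466
```

```text
t 19.6 p [458.7 265.   22.2] rpy [ 3.1231 -0.004   1.4627] q [ 0.46  0.23  1.64 -0.01  1.25  0.57] F [-0.  -0.5  3.6] op 0.534
row [-0.06 -0.07  0.01] turn -0.003
```

Emit:
drive_tool(
  targets=[
    [[0,0,0,0,6],[0,0,0,0,8.5],[0,0,0,0,8.5],[0,0,0,0,8.5],[0,0,-5,0,8.5],[0,0,-10,0,8.5],[0,0,-11,0,8.5],[0,0,-11,0,8.5]],
  ],
)

```text
time: 20.6
ee_pos: [0.4567, 0.2648, 0.1322]
tcp_rot: [3.122, -0.004, 1.463]
wrist_force: [-0.8, 0.4, 0.3]
opening: 0.99
```

```bash
python3 g.py 642.6,-225,130,0.634
```

```text
t 20.6 p [456.7 264.8 132.2] rpy [ 3.1225 -0.0045  1.4627] q [ 0.46  0.1   1.55 -0.01  1.47  0.57] F [-0.8  0.4  0.3] op 0.99
row [-46.69  23.76   0.47] turn 0.829
```

Emit:
drive_tool(
  targets=[
    [[-5,2.5,0,0.1,8.5],[-10,5,0,0.2,8.5],[-15,7.6,0,0.3,8.5],[-20,10.1,0.1,0.4,8.5],[-25,12.7,0.1,0.5,8.5],[-30,15.2,0.2,0.6,8.5],[-35,17.8,0.3,0.7,8.5],[-40,20.3,0.4,0.8,8.5],[-45,22.9,0.5,0.83,8.5],[-46.7,23.75,0.5,0.83,8.5],[-46.7,23.75,0.5,0.83,8.5],[-46.7,23.75,0.5,0.83,8.5]],
  ],
)

```text
time: 22.1
ee_pos: [0.6419, -0.2239, 0.1282]
tcp_rot: [3.134, -0.016, 0.634]
wrist_force: [0.1, -0.1, 1.1]
opening: 0.991
```

```bash
python3 g.py 642.6,-225,8,0.634;python3 - <<'E'
from m import *
for n in("side","top"):
    d=cams.get_image(n);cv2.imwrite(f"pics/{n}10.png",d["pixels"][120:320,170:430,::-1].repeat(3,0).repeat(3,1))
    print(n);pads(d,["tray_blue"])
    for a in ((.441,.105),.065,.03),((.449,.185),.059,.04),((.458,.2645),.061,.03): tops(d,*a)
E
```

```text
t 22.1 p [ 641.9 -223.9  128.2] rpy [ 3.1343 -0.0161  0.6335] q [-0.39  0.53  1.04  0.01  1.56  0.54] F [ 0.1 -0.1  1.1] op 0.991
row [-0.21  0.04 12.02] turn -0.0
side
tray_blue black 319 mean [435.2 197.3] rect [448.3 184.8] [75.5 75.1] 83.5
tray_blue white 183 mean [433.8 116.2] rect [439.1 113.5] [66.3 50.9] 14.6
tray_blue white 239 mean [446.9 274. ] rect [452.8 270.4] [66.9 52.2] 41.7
  top n 207 mean [439.8 107.2] rect [439.8 107.4] [37.8 40.9] 29.4
  top n 370 mean [447.6 187.3] rect [447.3 187.8] [46.6 49.4] 31.0
  top n 374 mean [457.2 267.2] rect [457.3 266.7] [45.6 46.8] 18.5
top
tray_blue black 512 mean [449.7 178.2] rect [450.3 184.2] [78.8 78.2] 84.2
tray_blue white 157 mean [455.3 252.2] rect [457.9 256.2] [49.1 64.7] 80.8
tray_blue white 233 mean [442.9 102.9] rect [441.5 104.7] [62.6 63.4] 1.5
  top n 208 mean [441.8 103.5] rect [441.6 103.4] [37.8 38. ] 2.6
  top n 310 mean [450.6 184.1] rect [451.4 183.7] [47.8 47.8] 3.3
  top n 268 mean [460.2 263.3] rect [459.9 263.6] [45.4 44.5] 73.5
```

View pics/side10.png

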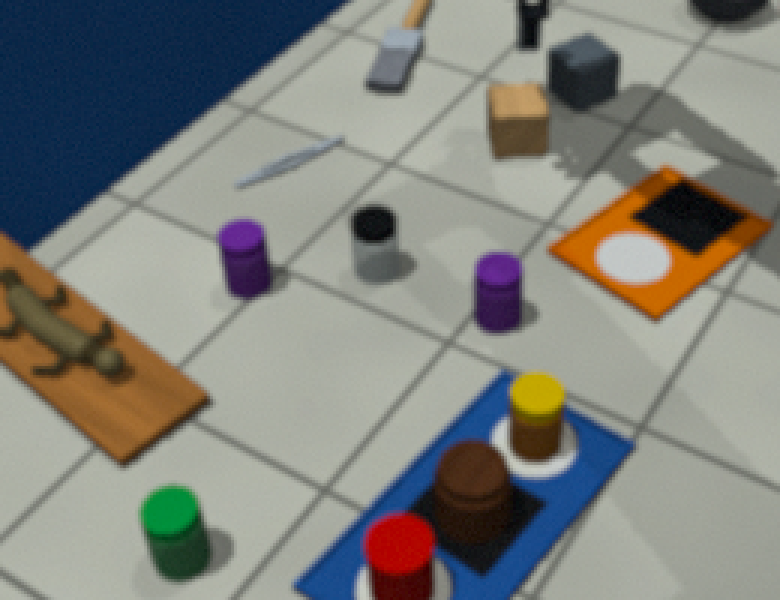

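View pics/top10.png

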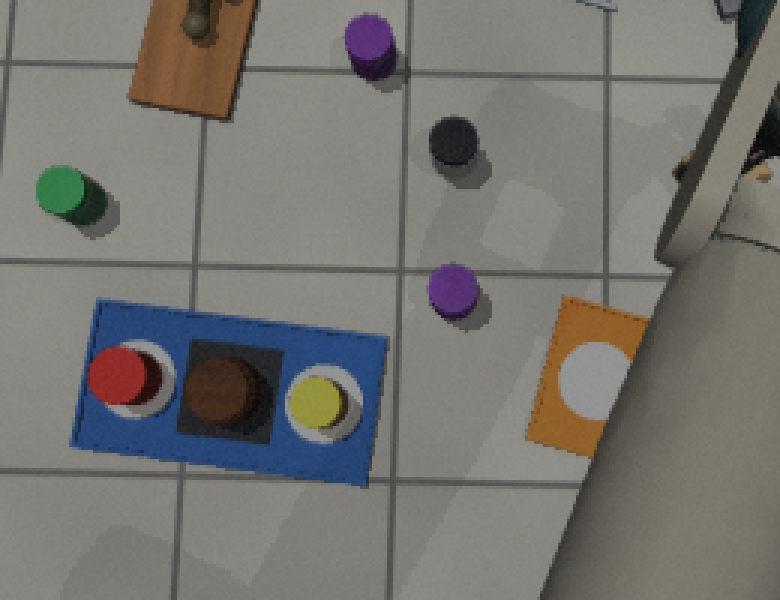

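Emit:
drive_tool(
  targets=[
    [[-0.2,0.05,6,0,8.5],[-0.2,0.05,10.5,0,8.5],[-0.2,0.05,12,0,8.5],[-0.2,0.05,12,0,8.5],[-0.2,0.05,12,0,8.5],[-0.2,0.05,12,0,5],[-0.2,0.05,12,0,5],[-0.2,0.05,12,0,5],[-0.2,0.05,12,0,5],[-0.2,0.05,12,0,5]],
  ],
  newtons=40,
)

```text
time: 23.55
ee_pos: [0.6443, -0.2257, 0.0116]
tcp_rot: [3.13, -0.019, 0.634]
wrist_force: [-0.7, 0.6, 6.3]
opening: 0.654
```

```bash
python3 g.py 446.5,-203.3,120,1.323;python3 - <<'E'
from m import *
for n in("side",):
    d=cams.get_image(n);cv2.imwrite(f"pics/{n}11.png",d["pixels"][80:280,230:490,::-1].repeat(3,0).repeat(3,1))
E
```

```text
t 23.55 p [ 644.3 -225.7   11.6] rpy [ 3.1298 -0.0186  0.634 ] q [-0.4   0.63  1.13  0.01  1.36  0.54] F [-0.7  0.6  6.3] op 0.654
row [-14.41 -13.39 -11.27] turn -0.689
```

View pics/side11.png

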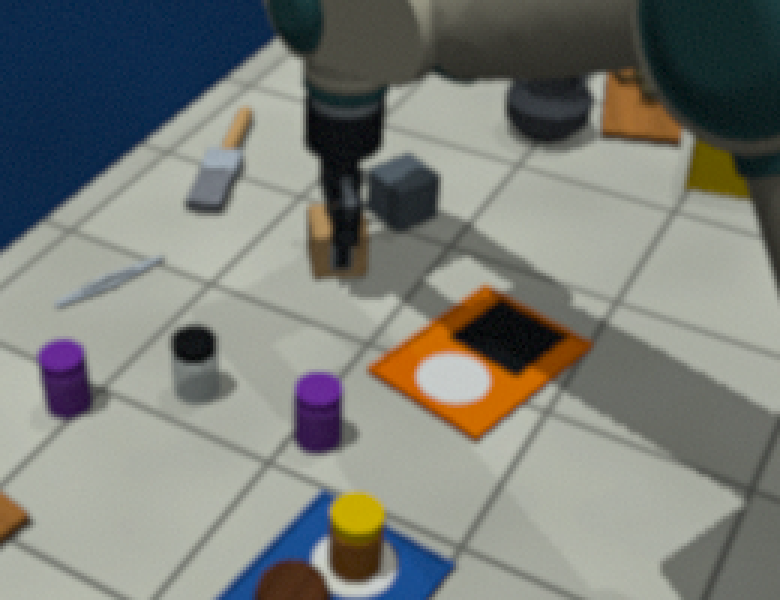

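Emit:
drive_tool(
  targets=[
    [[0,0,-4,0,5],[0,0,-8,0,5],[0,0,-11.1,0,5],[0,0,-11.1,0,5],[-3.6,-3.4,-11.2,-0.18,5],[-7.2,-6.7,-11.2,-0.36,5],[-10.8,-10,-11.2,-0.54,5],[-14.4,-13.4,-11.25,-0.69,5],[-14.4,-13.4,-11.25,-0.69,5],[-14.4,-13.4,-11.25,-0.69,5],[-14.4,-13.4,-11.25,-0.69,5]],
  ],
)

```text
time: 24.98
ee_pos: [0.4473, -0.2033, 0.1195]
tcp_rot: [3.121, -0.007, 1.324]
wrist_force: [-0.3, -0.3, -1.3]
opening: 0.652
```

```bash
python3 g.py 446.5,-203.3,16.8,1.323;python3 - <<'E'
from m import *
for n in("side",):
    d=cams.get_image(n);cv2.imwrite(f"pics/{n}12.png",d["pixels"][80:280,230:490,::-1].repeat(3,0).repeat(3,1))
E
```

```text
t 24.98 p [ 447.3 -203.3  119.5] rpy [ 3.1208 -0.0069  1.3238] q [-0.51  0.01  1.67  0.01  1.44 -0.26] F [-0.3 -0.3 -1.3] op 0.652
row [-0.09 -0.29 10.27] turn 0.001
```

View pics/side12.png

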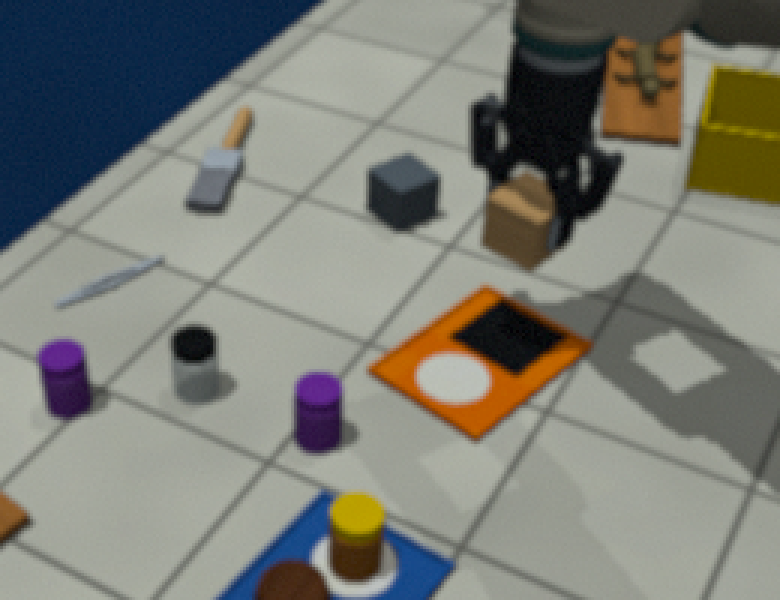

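Emit:
drive_tool(
  targets=[
    [[0,-0.2,5,0,5],[0,-0.3,8.5,0,5],[0,-0.3,9.8,0,5],[0,-0.3,10.2,0,5],[0,-0.3,10.35,0,5],[0,-0.3,10.4,0,5],[0,-0.3,10.4,0,5]],
  ],
)

```text
time: 25.9
ee_pos: [0.4476, -0.2029, 0.0171]
tcp_rot: [3.118, -0.006, 1.324]
wrist_force: [0.8, -0.1, 5.3]
opening: 0.65
```

```bash
python3 g.py 446.5,-203.3,16.8,1.323
```

```text
t 25.9 p [ 447.6 -202.9   17.1] rpy [ 3.118  -0.0062  1.3239] q [-0.51  0.13  1.76  0.01  1.23 -0.26] F [ 0.8 -0.1  5.3] op 0.65
row [-0.07 -0.1   0.02] turn 0.001
```

Emit:
drive_tool(
  targets=[
    [[0,-0.05,0,0,6.5],[0,-0.05,0,0,8.5],[0,-0.05,0,0,8.5],[0,-0.05,0,0,8.5],[0,-0.05,-5,0,8.5],[0,0,-10,0,8.5],[0,0,-11,0,8.5],[0,0,-11,0,8.5]],
  ],
)

```text
time: 26.9
ee_pos: [0.445, -0.203, 0.1271]
tcp_rot: [3.117, -0.006, 1.324]
wrist_force: [-0.4, -0.6, -1.0]
opening: 0.993
```

```bash
python3 g.py 608.3,323.2,130,1.323
```

```text
t 26.9 p [ 445.  -203.   127.1] rpy [ 3.1172 -0.006   1.3239] q [-0.51 -0.01  1.67  0.01  1.46 -0.26] F [-0.4 -0.6 -1. ] op 0.993
row [55.01  2.97  0.12] turn 0.001
```

Emit:
drive_tool(
  targets=[
    [[6,0.3,0,0,8.5],[12,0.6,0,0,8.5],[18,1,0,0,8.5],[24,1.3,0,0,8.5],[30,1.6,0,0,8.5],[36,1.9,0,0,8.5],[42,2.3,0,0,8.5],[48,2.6,0,0,8.5],[53,2.9,0,0,8.5],[55,3,0,0,8.5],[55,3,0,0,8.5],[55,3,0,0,8.5]],
  ],
)

```text
time: 28.4
ee_pos: [0.6081, 0.3219, 0.1296]
tcp_rot: [3.119, -0.004, 1.323]
wrist_force: [0.4, -0.2, 0.2]
opening: 0.998
```

```bash
python3 g.py 608.3,323.2,8,1.323;python3 - <<'E'
from m import *
for n in("top","side"):
    d=cams.get_image(n);cv2.imwrite(f"pics/{n}13.png",d["pixels"][80:280,230:490,::-1].repeat(3,0).repeat(3,1))
    print(n);pads(d,["tray_orange"])
    tops(d,(.4465,-.2033),.059)
    tops(d,(.608,.323),.06)
E
```

```text
t 28.4 p [608.1 321.9 129.6] rpy [ 3.1191 -0.0042  1.3232] q [ 0.44  0.55  1.01 -0.01  1.57  0.69] F [ 0.4 -0.2  0.2] op 0.998
row [ 0.09 -0.28 12.16] turn 0.0
top
tray_orange black 271 mean [ 442.2 -183.7] rect [ 448.  -203.3] [77.7 78.3] 76.0
tray_orange white 522 mean [ 467.9 -126. ] rect [ 467.7 -125.6] [63.1 63.8] 1.5
  top n 512 mean [ 448.1 -205. ] rect [ 448.4 -204.9] [55.5 55.6] 76.4
  top n 182 mean [609.5 321. ] rect [609.4 321.7] [37.9 37.7] 48.8
side
tray_orange white 310 mean [ 465.2 -125. ] rect [ 465.9 -125.8] [63.1 59.8] 30.7
  top n 226 mean [ 441.9 -197.6] rect [ 444.7 -200.5] [56. 57.] 77.9
  top n 264 mean [607.1 324.7] rect [607.2 325. ] [39.5 39.3] 31.1
```

View pics/top13.png

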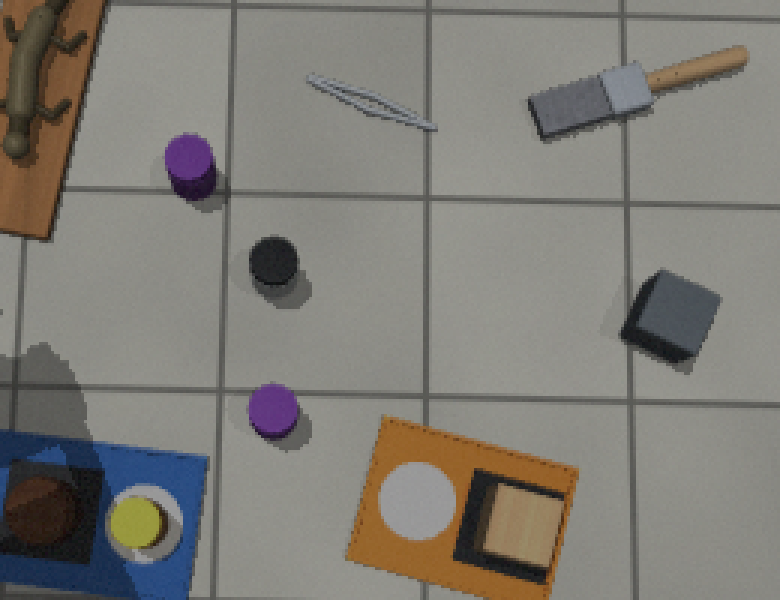

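View pics/side13.png

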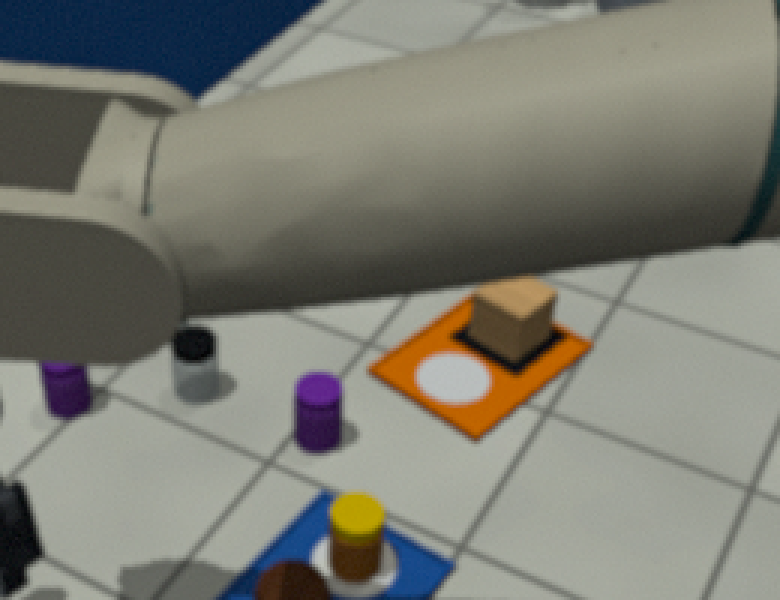

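Emit:
drive_tool(
  targets=[
    [[0.1,-0.1,6,0,8.5],[0.1,-0.25,10.5,0,8.5],[0.1,-0.25,12.15,0,8.5],[0.1,-0.25,12.15,0,8.5],[0.1,-0.25,12.15,0,6],[0.1,-0.25,12.15,0,3.5],[0.1,-0.25,12.15,0,3.5],[0.1,-0.25,12.15,0,3.5],[0.1,-0.25,12.15,0,3.5],[0.1,-0.25,12.15,0,3.5]],
  ],
  newtons=30,
)

```text
time: 29.85
ee_pos: [0.6103, 0.324, 0.012]
tcp_rot: [3.115, -0.008, 1.323]
wrist_force: [-1.3, 0.3, 6.5]
opening: 0.486
```

```bash
python3 g.py 466.6,-125.4,130,1.323;python3 - <<'E'
from m import *
for n in("side",):
    d=cams.get_image(n);cv2.imwrite(f"pics/{n}14.png",d["pixels"][180:380,120:380,::-1].repeat(3,0).repeat(3,1))
E
```

```text
t 29.85 p [610.3 324.   12. ] rpy [ 3.1151 -0.0079  1.3228] q [ 0.44  0.65  1.1  -0.01  1.36  0.69] F [-1.3  0.3  6.5] op 0.486
row [-47.    -2.58 -12.24] turn -0.0
```

View pics/side14.png

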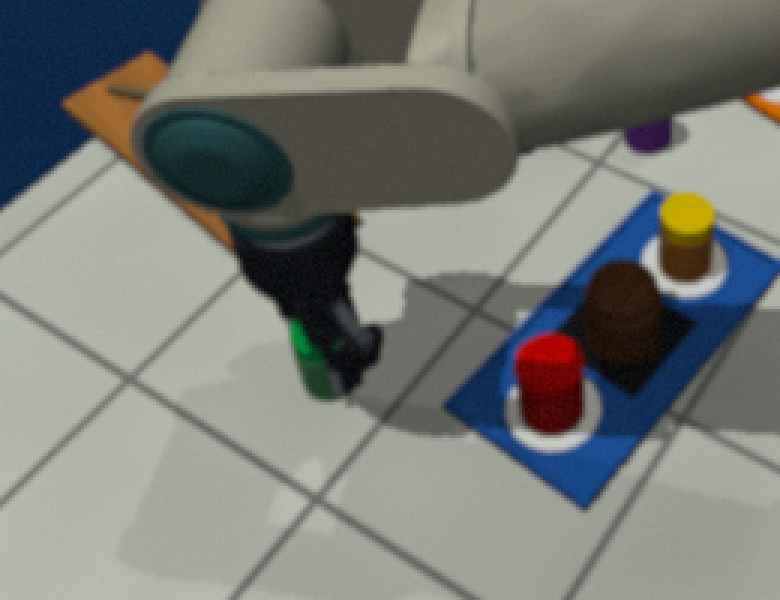

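Emit:
drive_tool(
  targets=[
    [[0,0,-4,0,3.5],[0,0,-9,0,3.5],[0,0,-12.2,0,3.5],[-5,-0.3,-12.2,0,3.5],[-10,-0.6,-12.2,0,3.5],[-15,-0.9,-12.2,0,3.5],[-20,-1.1,-12.2,0,3.5],[-25,-1.4,-12.2,0,3.5],[-30,-1.7,-12.2,0,3.5],[-34,-1.9,-12.2,0,3.5],[-36,-2,-12.2,0,3.5],[-36,-2,-12.2,0,3.5]],
  ],
)

```text
time: 31.4
ee_pos: [0.499, -0.0212, 0.1309]
tcp_rot: [3.114, -0.008, 1.321]
wrist_force: [0.2, 1.2, -1.3]
opening: 0.482
```

```bash
python3 g.py 466.6,-125.4,120,1.323 466.6,-125.4,17,1.323
```

```text
t 31.4 p [499.  -21.2 130.9] rpy [ 3.1144 -0.008   1.3206] q [-0.12  0.01  1.64  0.    1.46  0.13] F [ 0.2  1.2 -1.3] op 0.482
row [-10.91  -0.58   0.99] turn -0.002
row [-10.99  -0.86  11.29] turn -0.002
```

Emit:
drive_tool(
  targets=[
    [[-4,-0.2,0,0,3.5],[-8,-0.4,0.5,0,3.5],[-10.8,-0.6,1,0,3.5],[-10.9,-0.6,1,0,3.5],[-10.9,-0.7,5,0,3.5],[-10.9,-0.8,8,0,3.5],[-10.9,-0.85,9,0,3.5],[-10.9,-0.85,9,0,3.5],[-10.9,-0.85,9,0,3.5]],
  ],
)

```text
time: 32.52
ee_pos: [0.4674, -0.1246, 0.0415]
tcp_rot: [3.112, -0.008, 1.321]
wrist_force: [-0.9, -0.1, -0.7]
opening: 0.482
```

```bash
python3 g.py 466.6,-124.4,17,1.323;python3 - <<'E'
from m import *
for n in("side",):
    d=cams.get_image(n);cv2.imwrite(f"pics/{n}15.png",d["pixels"][80:280,230:490,::-1].repeat(3,0).repeat(3,1))
E
```

```text
t 32.52 p [ 467.4 -124.6   41.5] rpy [ 3.1117 -0.0078  1.3211] q [-0.34  0.07  1.77  0.01  1.27 -0.1 ] F [-0.9 -0.1 -0.7] op 0.482
row [-0.02 -0.16  2.44] turn -0.002
```

View pics/side15.png

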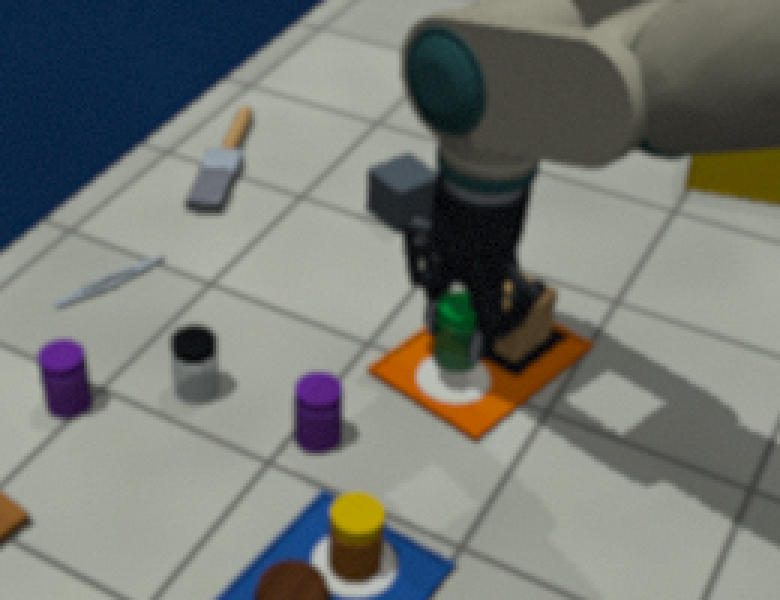

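Emit:
drive_tool(
  targets=[
    [[0,-0.1,1.5,0,3.5],[0,-0.15,2.2,0,3.5],[0,-0.15,2.4,0,3.5],[0,-0.15,2.55,0,3.5],[0,-0.15,2.6,0,3.5],[0,-0.15,2.6,0,3.5]],
  ],
)

```text
time: 33.33
ee_pos: [0.4661, -0.1241, 0.0169]
tcp_rot: [3.114, -0.008, 1.321]
wrist_force: [-11.6, 3.1, 17.6]
opening: 0.483
```

```bash
python3 g.py 466.6,-124.4,17,1.323
```

```text
t 33.33 p [ 466.1 -124.1   16.9] rpy [ 3.1143 -0.0079  1.3209] q [-0.34  0.11  1.79  0.01  1.22 -0.1 ] F [-11.6   3.1  17.6] op 0.483
row [-0.01  0.06 -0.01] turn -0.002
```

Emit:
drive_tool(
  targets=[
    [[0,0.05,-0.1,0,3.5],[0,0.05,-0.15,0,3.5],[0,0.05,-0.15,0,3.5]],
  ],
)

```text
time: 33.7
ee_pos: [0.4664, -0.1243, 0.0182]
tcp_rot: [3.114, -0.008, 1.321]
wrist_force: [-1.0, 0.4, -1.7]
opening: 0.485
```

```bash
python3 g.py 466.6,-124.4,17,1.323;python3 - <<'E'
from m import *
for n in("side",):
    d=cams.get_image(n);cv2.imwrite(f"pics/{n}16.png",d["pixels"][120:270,300:500,::-1].repeat(4,0).repeat(4,1))
E
```

```text
t 33.7 p [ 466.4 -124.3   18.2] rpy [ 3.1144 -0.0078  1.3209] q [-0.34  0.11  1.79  0.01  1.22 -0.1 ] F [-1.   0.4 -1.7] op 0.485
row [-0.01  0.02  0.12] turn -0.002
```

View pics/side16.png

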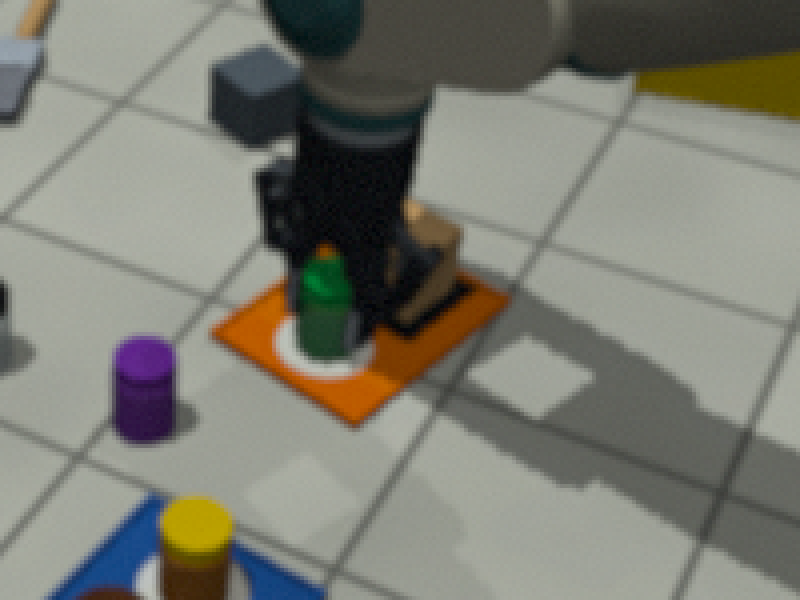

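Emit:
drive_tool(
  targets=[
    [[0,0,0.05,0,3.5],[0,0,0.08,0,3.5],[0,0,0.08,0,4.5],[0,0,0.08,0,5.5],[0,0,0.08,0,8.5],[0,0,0.08,0,8.5],[0,0,0.08,0,8.5],[0,0,0.08,0,8.5]],
  ],
)

```text
time: 34.75
ee_pos: [0.4664, -0.1243, 0.0173]
tcp_rot: [3.115, -0.008, 1.321]
wrist_force: [-0.5, 0.5, 0.2]
opening: 0.996
```

```bash
python3 g.py 466.6,-124.4,17,1.323
```

```text
t 34.75 p [ 466.4 -124.3   17.3] rpy [ 3.1146 -0.0079  1.3209] q [-0.34  0.11  1.79  0.01  1.22 -0.1 ] F [-0.5  0.5  0.2] op 0.996
row [-0.01  0.02  0.03] turn -0.002
```

Emit:
drive_tool(
  targets=[
    [[0,-0.05,-4,0,8.5],[0,-0.1,-9,0,8.5],[0,-0.2,-14,0,8.5],[0,-0.2,-18,0,8.5],[-5,-0.2,-18,0,8.5],[-10,-0.2,-18,0,8.5],[-15,-0.2,-18,0,8.5],[-20,0,-18,0,8.5],[-25,0,-18,0,8.5],[-30,0,-18,0,8.5],[-30,0,-18,0,8.5]],
  ],
)

```text
time: 36.12
ee_pos: [0.3857, -0.4175, 0.194]
tcp_rot: [3.116, -0.008, 1.317]
wrist_force: [0.5, 0.7, -1.1]
opening: 0.998
```

```bash
python3 g.py 466.6,-124.4,17,1.323;python3 - <<'E'
from m import *
for n in("top","side"):
    d=cams.get_image(n);cv2.imwrite(f"pics/{n}17.png",d["pixels"][120:320,180:440,::-1].repeat(3,0).repeat(3,1))
    print(n);pads(d)
    for a in ((.441,.105),.065,.03),((.449,.185),.059,.04),((.458,.2645),.061,.03),((.4465,-.2033),.059),((.4665,-.125),.065,.03),O["clear"],O["slate"]: tops(d,*a)
E
```

```text
t 36.12 p [ 385.7 -417.5  194. ] rpy [ 3.1157 -0.0082  1.3169] q [-0.9   0.17  1.34  0.02  1.61 -0.65] F [ 0.5  0.7 -1.1] op 0.998
row [30.26  0.   17.96] turn -0.006
top
tray_blue black 529 mean [450.  178.8] rect [450.6 184.1] [79.  78.8] 84.1
tray_blue white 162 mean [456.6 252.6] rect [458.  256.5] [48.6 64.7] 80.8
tray_blue white 248 mean [441.8 101.7] rect [441.5 104.7] [62.6 63.4] 1.5
tray_orange black 323 mean [ 441.5 -186.4] rect [ 447.8 -203.9] [79.  78.5] 76.0
tray_orange white 252 mean [ 468.  -121.5] rect [ 467.7 -125.6] [63.1 63.8] 1.5
  top n 216 mean [442.1 103.7] rect [441.6 103.5] [37.6 38.3] 1.5
  top n 307 mean [450.2 184.3] rect [451.4 183.7] [47.8 47.8] 3.3
  top n 282 mean [459.8 263.1] rect [459.8 263.5] [45.8 44.9] 65.7
  top n 513 mean [ 448.  -205.1] rect [ 448.6 -205.1] [55.4 55.6] 75.8
  top n 217 mean [ 466.9 -126.1] rect [ 466.6 -126. ] [38.1 35.9] 0.6
  top n 195 mean [660.2   1.6] rect [659.4   1.6] [38.2 37.3] 1.6
  top n 471 mean [ 627.  -335.9] rect [ 627.  -335.5] [55.8 56.6] 65.1
side
tray_blue black 257 mean [424.7 193.9] rect [434.9 186.6] [76.1 48.1] 83.5
tray_blue white 234 mean [447.8 276.8] rect [453.  271.4] [65.8 50.8] 38.8
  top n 207 mean [439.4 107.4] rect [439.8 107.4] [37.8 40.9] 29.4
  top n 364 mean [447.9 187.1] rect [448.  186.7] [46.6 47. ] 31.1
  top n 373 mean [457.3 267.2] rect [457.5 266. ] [45.8 46.6] 31.2
  top n 268 mean [ 444.4 -200.8] rect [ 444.4 -200.4] [57.3 56.7] 76.2
  top n 130 mean [ 463.5 -122.7] rect [ 463.4 -122.5] [36.2 43.6] 24.2
  top n 134 mean [656.8   4.1] rect [656.7   4.1] [36.5 44. ] 33.5
  top n 178 mean [ 623.  -331.9] rect [ 623.2 -331.7] [56.8 58. ] 66.6
```

View pics/top17.png

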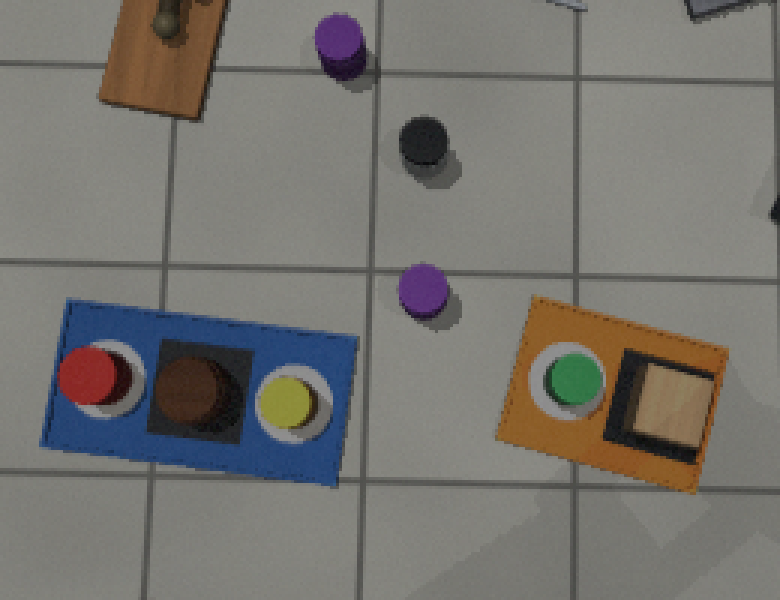

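View pics/side17.png

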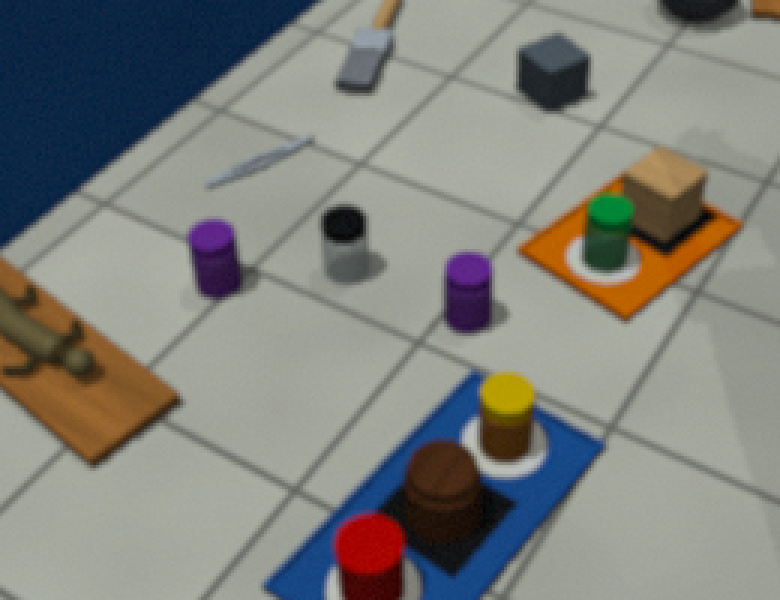

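All five pieces stand upright on their pads, within about 2 mm of centre. The clear jar and slate block haven't moved, and the arm is clear, so I'm handing in.

```bash
python3 -c "
from rig import env
print(env.hand_in())"
```

```text
the job is handed in; nothing more can be done
None
```

Both mounting kits are made up and the job is handed in, with the robot's clock at about 36 s of the 122 s allowed. I placed the parts in the order you listed them:
- **Blue tray:** the dark plinth is on the square pad, the amber jar on the -y round pad and the red tin on the +y round pad.
- **Orange tray:** the pale plinth is on the square pad, square to it, and the green jar is on the round pad.

**Last checks:** all five stand upright and centred on their pads to about 1–2 mm. The clear jar, the slate block and the purple look-alikes measured or looked unmoved. The arm was clear of everything at hand-in.

**What disagreed or went less cleanly:**
- The two cameras differ by about 3–5 mm at the height of the object tops, which is a calibration offset. I worked from their average, and it agreed with where the tool put the parts.
- The tool drifted to about 1.5° of tilt over the run.
- The green jar first touched down with about 18 N downward and 12 N sideways. I backed off about 1 mm and lowered it again before letting go; it did not tip.

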